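# Wind open the vegetable press

### The arm

A 7-joint arm with a two-finger parallel gripper is mounted at the origin on the work surface. World frame = base frame: x ahead of the robot, y to its left, z up, the work surface at z = 0. Lengths are in m, angles in degrees, forces in N, time in s.
With the tool pointing down it reaches from about 0.35 to 0.9 m from the base axis. Payload 19.9 kg.
Tool frame: the origin (TCP) lies midway between the tips of the shut fingers; the grasp point (between the pads) lies 19 mm behind it (bot.grasp_offset is the distance from the TCP to the grasp point, in m); z points along the fingers, y is the line along which they close (so a half turn about z gives the same grasp; the last joint's range is limited). The gripper opens to 94 mm and grips with 3 to 60 N. Pads are 16 mm wide; open, the fingers measure 119 mm over their backs; the gripper's body (75 mm by 177 mm) begins 78 mm behind the grasp point.
Start: joints at [62.252, 23.915, -0.59, 92.452, 0.269, 63.638, -3.037], TCP at [0.268, -0.565, 0.184] pointing down, gripper open.
Joint ranges: [-161.28, 161.28], [-22.2, 115.67], [-73.04, 71.86], [3.21, 147.25], [-68.34, 248.33], [10.77, 114.83], [-161.83, 161.83]. Speed limits (degrees/s): [108.29, 108.29, 136.94, 136.94, 172.46, 172.46, 172.46].

### API

Orientations are given as a 3x3 rotation matrix whose columns are the frame's x, y, z axes.
In Python, from bench import bot, eyes, job gives the robot as it stands.
- The arm moves only by the shell command python3 -m inch 'ROWS' [FORCE]. ROWS is a JSON object of lists of equal length, an entry for each row: "translation": the shift along the tool's x, y, z in mm, a list of three; "delta_rot": the turn, a rotation vector about the tool's x, y, z in rad, a list of three; "jaw": the finger opening in mm, from 0 to 94. A call has 1 to 12 rows; each row is the pose to reach, as a shift and turn from the pose commanded when the call began, along the tool's axes at that moment; what a row does not reach only later rows make up. A row lasts 1/12 s, in which the tool goes at most 41.7 mm and 7.16 degrees, less where a joint would pass 70% of its speed; a pose out of reach is approached as far as the arm can. A call with a gripper value outside its range is refused whole. The fingers move at their own pace and stop on an object; FORCE is the grip in N (left out, the last holds). Time passes only in rows, so rows that repeat a pose let the fingers close. It gives the time, the measured TCP pose, the force, the opening and the grip force at its end, in the units of the state.
- bot.observe(): the state, without advancing time (a new reading comes with each control period).
- eyes.get_image(name): name is "side" or "top" or "wrist"; returns a dict with "frame" (420x560x3 uint8, red, green, blue), "intrinsics" (3x3 intrinsics, pixels), "R" (3x3) and "t" (3): a world point X has camera coordinates R X + t. Camera axes: x right, y down, z forward; pixel columns grow to the right and rows downward; lengths in m; the calibration is good to about 2 mm. A picture is of the moment at which its call begins. There is no depth.
- job.hand_in(): hands the job in; it is judged then, once.
The state is a dict: "clock": time; "qpos": joint angles; "dq": joint speeds; "joint_efforts": joint torques, N m; "position": TCP position; "tool_rot": TCP orientation; "wrist_force": force on the tool from outside, world axes, zero at the start; "ft_torque": the same for the moment, N m; "grip_width": opening from 0.0 (shut) to 1.0 (fully open); "grip_force": force on a finger pad.
Only numpy, scipy, OpenCV 4.12 (cv2) and the standard library are available. Lean on these libraries where they do the work, as an engineer would, in place of code of your own. Each camera call takes 0.05 s, during which the arm holds its last target. There are 200 camera calls.

### The job

The plate of the screw press is still down inside its bucket. Fit the loose crank fully down over the square end of the press spindle and wind it counter-clockwise (seen from above) until the plate has come up out of the bucket and is nipped up firmly, but not forced, against its top stop. Leave the crank sitting on the spindle, keep every push gentle, and leave the other things on the counter where they are.

Things in the scene. Friction and masses are not known exactly. Their poses are not given: they have to be found in the camera images.
- press: stainless screw press fixed to the counter: base 200 x 240 x 20 mm, bucket 124 mm across with its rim at height 115, two columns 18 mm thick at y = +92 and -92 mm, over them a crossbar 50 x 226 mm from height 163 to 187; column ends reach 196 mm, a bronze nut round the spindle 193 mm. Origin on the counter under the spindle axis; z up
- plate_top (a point): middle of the top face of the press's round steel plate (112 mm across, 10 mm thick), on the spindle axis; does not turn. A collar 36 mm thick stands 30 mm up from it and meets the crossbar's underside at the top stop, where this point is 133 mm above the press's origin; at the start it is 15 to 21 mm lower
- square_end (a point): centre of the flat round shoulder (25 mm across) of the press spindle, on which the crank's hub seats; above it stands the spindle's square end, 16 x 16 mm and 36 mm tall, its top 3 mm chamfered; x and y are square to its flats, z up. 206 to 212 mm above the counter at the start, 227 mm at the top stop
- crank_hub (a point): centre of the loose crank's hub, half-way up: steel block 34 x 34 mm, 40 mm tall, with a square hole of 17.5 mm through it from top to bottom; its underside is 20 mm below this point. x points along the arm to the handle, z up. The arm is a flat bar 24 mm wide, 10 mm thick, level with the hub's underside
- crank_handle (a point): middle of the crank's upright wooden handle: a round grip 26 mm thick and 62 mm long (from 12 to 74 mm above the hub's underside) which turns freely on its pin, so that it can be held firmly while winding; its axis is 75 mm from the hub's, parallel to it
- crank: the loose crank, about 0.4 kg, lying flat on the counter with its handle up at the start; origin at the centre of the hub's underside, axes as for its hub
- spindle: the press's upright screw spindle, origin and axes as for its square end. Turning counter-clockwise (from above) raises it and the plate, 10 mm a turn, 1.5 to 2.1 turns from the start to the top stop. Turning takes about 0.3 N m, 4 N at the crank's handle; the stop is rigid: some 10 to 15 N held at the handle nips it up firmly, 30 N forces it
- basin: terracotta-coloured basin 250 mm across, origin at the centre of its underside
- radish: round white radish 86 mm thick, 92 mm tall, origin at its foot
- onion: brown onion 72 mm thick, 78 mm tall, origin at its foot
- basket: blue slatted plastic basket 170 x 220 x 65 mm, origin at the centre of its underside
- spanner: small steel spanner 160 mm long lying flat
- calculator: black calculator 100 x 70 x 14 mm, origin at the centre of its underside
- mug: white mug 72 mm across, 85 mm tall, origin at the centre of its underside
Things that resemble listed ones, but are neither listed nor needed, are in the scene too. What is shaped like the crank but red is not meant.

How it is judged:
By the outcome, as a careful person would: the job done as asked, in the order asked, and still so for the second after the job is handed in, with the robot touching nothing.
It also fails if it takes over 72 s, if anything falls off the work surface, if the arm or the gripper's body presses on something with over 40 N, if the wrist force passes 120 N, or if a joint passes its speed limit or range.

## Working session

There is one attempt and no reset: what is moved stays moved. The work goes in short steps, Python scripts to look and compute and a shell command to move; the robot and the scene stay as the last step left them, time stands still between calls to the robot, and variables do not carry over. Pictures are saved under pics/ and viewed, at most 10 in all, crops included, and the job is handed in when it is done.

```bash
mkdir -p pics; ls
cat > h.py <<'E'
import numpy as np, cv2
from bench import bot, eyes, job
def shot(n,f=None):
    d=eyes.get_image(n)
    if f: cv2.imwrite('pics/'+f,d['frame'][:,:,::-1])
    return d
def ray(d,u,v):
    R=np.array(d['R']);t=np.array(d['t']);K=np.array(d['intrinsics'])
    c=-R.T@t; r=R.T@np.linalg.inv(K)@np.array([u,v,1.]); return c,r/np.linalg.norm(r)
def onz(d,u,v,z):
    c,r=ray(d,u,v); return c+r*(z-c[2])/r[2]
def tri(a,b):
    (c1,r1),(c2,r2)=a,b
    s=np.linalg.lstsq(np.c_[r1,-r2],c2-c1,rcond=None)[0]
    p,q=c1+s[0]*r1,c2+s[1]*r2; return (p+q)/2,np.linalg.norm(p-q)
def proj(d,X):
    p=np.array(d['intrinsics'])@(np.array(d['R'])@np.array(X)+np.array(d['t'])); return p[:2]/p[2]
E
python3 - <<'E'
from h import *
np.set_printoptions(precision=3,suppress=True)
ims=[]
for n in ['side','top','wrist']:
    d=shot(n,n+'0.png'); print(n,np.array(d['R']).tolist(),-np.array(d['R']).T@np.array(d['t']),d['intrinsics'][0][0])
s=bot.observe(); print(s); print(bot.grasp_offset)
E
```

```text
pics
side [[-0.8143860826183797, -0.5800417407339573, 0.018080028866417023], [-0.30208257548114237, 0.39711481175689256, -0.8666290693681856], [0.49550118670712556, -0.7112323145707096, -0.49862527882390983]] [-0.205  0.956  0.858] 516.6040302417967
top [[0.004972731674186389, -0.9999118759803154, 0.012309029743369726], [-0.9809833965252884, -0.007266212883956495, -0.19395560804481576], [0.19402795592750477, -0.011110464610071077, -0.980933081252102]] [ 0.292 -0.052  1.24 ] 406.8908163703059
wrist [[0.4288554617381335, -0.9033707261447207, -0.002079442746251718], [-0.8762308102075134, -0.41652918964610325, 0.24232829264419004], [-0.2197784342934038, -0.10210174003180926, -0.9701920812406272]] [ 0.33  -0.537  0.385] 375.563640336909
{'clock': 0.15, 'qpos': array([62.254, 23.939, -0.591, 92.477,  0.268, 63.639, -3.038]), 'dq': array([-0.009, -0.204,  0.092, -0.116,  0.005,  0.062,  0.004]), 'joint_efforts': array([  0.001, -85.153,   0.639, -42.614,  -0.049,   0.017,   0.   ]), 'position': array([ 0.268, -0.564,  0.183]), 'tool_rot': array([[ 0.904,  0.428, -0.   ],
       [ 0.428, -0.904,  0.001],
       [-0.   , -0.001, -1.   ]]), 'wrist_force': array([-0.398,  0.015, -0.471]), 'ft_torque': array([0.   , 0.022, 0.004]), 'grip_force': 0.0, 'grip_width': 1.00095319591851}
0.0188
```

View pics/top0.png

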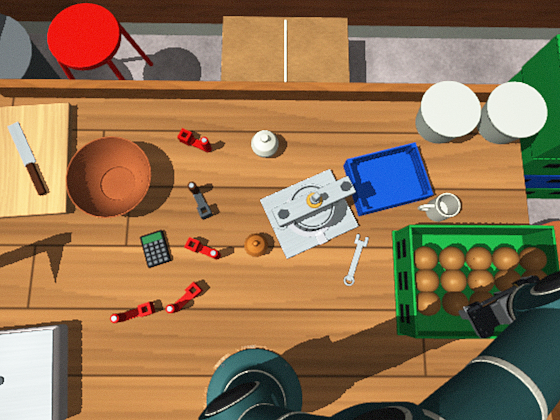

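View pics/side0.png

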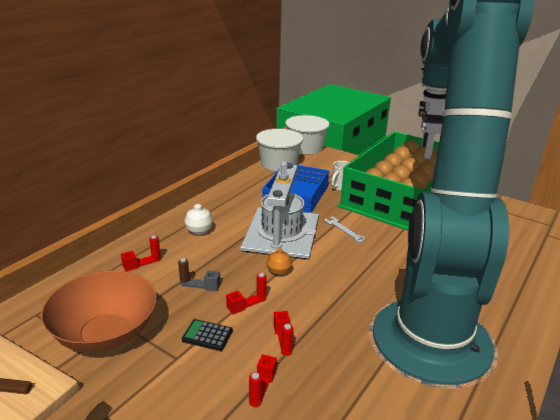

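The steel crank with the dark wooden handle is at top (204,212)/(193,187) and side (208,280)/(184,270). It could be confused with four red cranks at top (193,140), (203,248), (185,298) and (132,312). I choose the grey one. The press is at top (315,205). Next is a close crop of both.

Run:
```python
import cv2,numpy as np
t=cv2.imread('pics/top0.png');s=cv2.imread('pics/side0.png')
a=cv2.resize(t[165:265,170:270],(400,400),interpolation=cv2.INTER_CUBIC)
b=cv2.resize(t[150:250,270:370],(400,400),interpolation=cv2.INTER_CUBIC)
c=cv2.resize(s[250:300,165:232],(400,298),interpolation=cv2.INTER_CUBIC)[:200]
e=cv2.resize(s[155:255,235:335],(200,200))
e=cv2.resize(s[155:205,255:305],(200,200),interpolation=cv2.INTER_CUBIC);f=cv2.resize(s[200:250,255:305],(200,200),interpolation=cv2.INTER_CUBIC)
cv2.imwrite('pics/crop0.png',np.vstack([np.hstack([a,b]),np.hstack([c,e,f])]))
```

```text
(no output)
```

View pics/crop0.png

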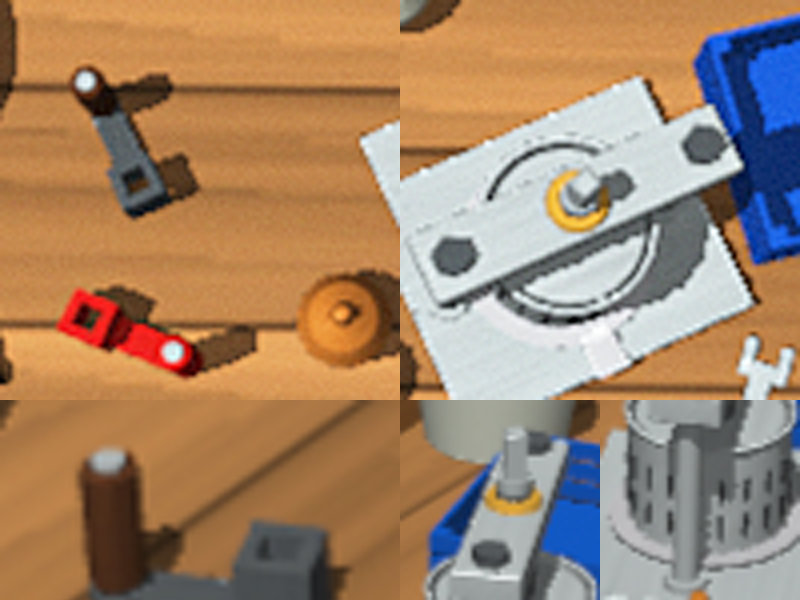

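The crop confirms it: a grey hub with a square hole and a brown handle. Next I triangulate the hub, handle and spindle top.

```bash
cat > m.py <<'E'
from h import *
np.set_printoptions(precision=4,suppress=True)
T=shot('top');S=shot('side')
for n,a,b,z in [('hubtop',(203.2,211.2),(211.6,274.3),.04),('hand',(191.5,185.5),(183.4,260),.075),('sq',(316.5,195.7),(283.7,163),.245),('nut',(314.5,200.7),(283.2,180),.193)]:
    print(n,tri(ray(T,*a),ray(S,*b)),onz(T,*a,z),onz(S,*b,z))
E
python3 m.py
```

```text
hubtop (array([0.5355, 0.1604, 0.0428]), np.float64(0.006808980729254525)) [0.5331 0.159  0.04  ] [0.5416 0.1586 0.04  ]
hand (array([0.6046, 0.1913, 0.0764]), np.float64(0.0041358283919646)) [0.6031 0.1904 0.075 ] [0.6084 0.1904 0.075 ]
sq (array([ 0.5363, -0.1592,  0.2429]), np.float64(0.004408064017256922)) [ 0.5338 -0.16    0.245 ] [ 0.5361 -0.1548  0.245 ]
nut (array([ 0.536 , -0.1594,  0.1889]), np.float64(0.0050247728881755785)) [ 0.5328 -0.1602  0.193 ] [ 0.5341 -0.152   0.193 ]
```

```bash
python3 -m inch '{"translation":[[0,0,-40],[20,-10,-80],[55,-30,-115],[90,-52,-140],[126,-75,-146],[162,-97,-146],[198,-120,-146],[234,-142,-146],[270,-164,-146],[306,-186,-146],[342,-208,-146],[378,-230,-146]],"delta_rot":[[0,0,0],[0,0,0],[0,0,0],[0,0,0],[0,0,0],[0,0,0],[0,0,0],[0,0,0],[0,0,0],[0,0,0],[0,0,0],[0,0,0]],"jaw":[94,94,94,94,94,94,94,94,94,94,94,94]}'; python3 -m inch '{"translation":[[36,-22,0],[36,-22,0],[36,-22,0],[36,-22,0]],"delta_rot":[[0,0,0],[0,0,0],[0,0,0],[0,0,0]],"jaw":[94,94,94,94]}'
python3 - <<'E'
from h import *
d=shot('wrist','w1.png'); print(bot.observe()['position'],bot.observe()['tool_rot'],proj(d,[.535,-.159,.245]))
im=cv2.imread('pics/w1.png')
cv2.imwrite('pics/w1c.png',np.hstack([cv2.resize(im,(400,300)),cv2.resize(im[int(proj(d,[.535,-.159,.245])[1])-60:,:][:120,200:360],(400,300),interpolation=cv2.INTER_CUBIC)]))
E
```

```text
clock: 1.25
position: [0.4975, -0.2144, 0.3302]
tool_rot: [[0.904, 0.428, 0.0], [0.428, -0.904, -0.0], [0.0, 0.0, -1.0]]
wrist_force: [1.2, -1.6, 0.2]
grip_width: 1.003
grip_force: 0.0
clock: 1.58
position: [0.5197, -0.1813, 0.3297]
tool_rot: [[0.904, 0.429, -0.001], [0.429, -0.904, -0.0], [-0.001, -0.0, -1.0]]
wrist_force: [-1.4, 0.4, -0.4]
grip_width: 0.999
grip_force: 0.0
[ 0.51947572 -0.18194087  0.32984191] [[ 9.04071587e-01  4.27380904e-01 -3.57814883e-04]
 [ 4.27380845e-01 -9.04071656e-01 -2.31384163e-04]
 [-4.22379466e-04  5.62646204e-05 -9.99999909e-01]] [259.60769384 173.52642224]
```

View pics/w1c.png

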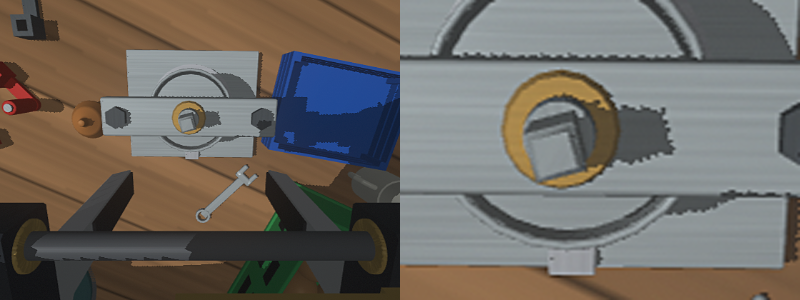

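The press appears with the square end at full-frame pixel (262,173), turned roughly 15° in the image. I'll enlarge it.

Run:
```python
from h import *
im=cv2.imread('pics/w1.png')
cv2.imwrite('pics/w1z.png',cv2.resize(im[145:195,235:295],(720,600),interpolation=cv2.INTER_NEAREST))
```

```text
(no output)
```

View pics/w1z.png

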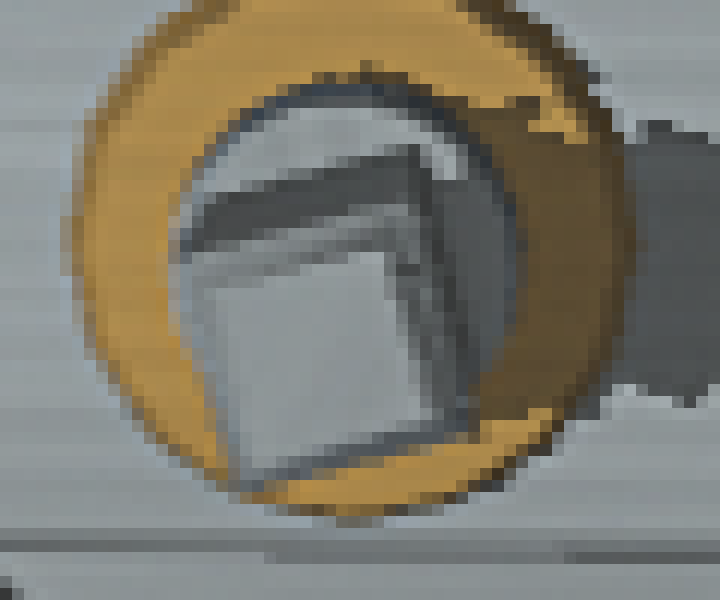

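Run:
```python
from h import *
np.set_printoptions(precision=4,suppress=True)
d=shot('wrist')
P=lambda x,y,z:onz(d,235+x/12-.5,145+y/12-.5,z)
z=.245
print('top',P(320,357,z),'outer',P(327,343,z-.003))
L=[((208,290),(388,250)),((240,485),(470,425)),((190,255),(408,205)),((388,250),(432,420)),((190,255),(240,485)),((408,205),(470,425))]
for a,b in L:
    v=P(*b,z)-P(*a,z); print(np.hypot(*v[:2])*1e3,np.degrees(np.arctan2(v[1],v[0]))%90)
print('should',P(348,250,.209),'nut',P(354,243,.193))
c=[P(190,255,z-.003),P(408,205,z-.003),P(470,425,z-.003),P(240,485,z-.003)]
print(np.mean(c,0))
```

```text
top [ 0.5348 -0.161   0.245 ] outer [ 0.5353 -0.1611  0.242 ]
11.780237667831956 37.871505842405355
15.345154486001663 40.11294931252708
14.257688366354799 38.232492499149714
11.284281576538394 39.38106730018285
15.156808203064585 36.542918621937446
14.660321089386445 40.704480647538986
should [ 0.5368 -0.1604  0.209 ] nut [ 0.5352 -0.1609  0.193 ]
[ 0.5353 -0.1611  0.242 ]
```

```bash
python3 -m inch '{"translation":[[16,-33,0],[32,-67,0],[48,-101,0],[64,-135,0],[80,-169,15],[96,-200,35],[110,-230,60],[122,-258,90],[130,-280,120],[136,-288,155],[136,-288,190],[136,-288,200]],"delta_rot":[[0,0,0],[0,0,0],[0,0,0],[0,0,0],[0,0,0],[0,0,0],[0,0,0],[0,0,0],[0,0,0],[0,0,0],[0,0,0],[0,0,0]],"jaw":[94,94,94,94,94,94,94,94,94,94,94,94]}'; python3 -m inch '{"translation":[[0,0,0],[0,0,0]],"delta_rot":[[0,0,0],[0,0,0]],"jaw":[94,94]}'
python3 - <<'E'
from h import *
np.set_printoptions(precision=4,suppress=True)
d=shot('wrist','w2.png'); print(bot.observe()['position'],proj(d,[.535,.16,.04]),proj(d,[.605,.191,.074]))
im=cv2.imread('pics/w2.png');h=proj(d,[.535,.16,.04]).astype(int)-[60,45]; print(h)
cv2.imwrite('pics/w2c.png',cv2.resize(im[h[1]-70:h[1]+100,h[0]-20:h[0]+140],(565,600),interpolation=cv2.INTER_CUBIC))
E
```

```text
clock: 2.68
position: [0.5172, 0.1363, 0.1256]
tool_rot: [[0.904, 0.428, -0.005], [0.428, -0.904, -0.001], [-0.005, -0.001, -1.0]]
wrist_force: [1.3, -1.3, -0.8]
grip_width: 0.997
grip_force: 0.0
clock: 2.85
position: [0.5201, 0.1366, 0.1311]
tool_rot: [[0.904, 0.427, 0.0], [0.427, -0.904, -0.0], [0.0, 0.0, -1.0]]
wrist_force: [-0.4, 0.4, 0.3]
grip_width: 0.998
grip_force: 0.0
[0.5206 0.1369 0.1319] [258.5798 172.2245] [257.1717  62.6529]
[198 127]
```

View pics/w2c.png

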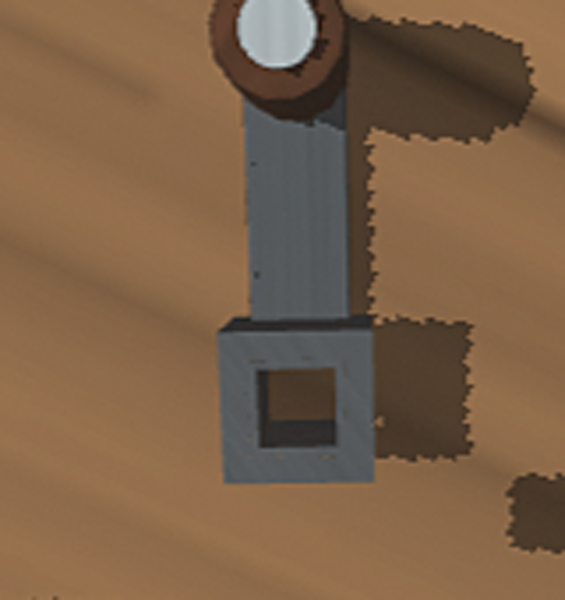

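The hub top face is at crop (219–374, 331–483) with the hole centred at (297,407) and the handle at (278,32). The crank is almost aligned with the tool. Now computing.

Run:
```python
from h import *
np.set_printoptions(precision=4,suppress=True)
d=shot('wrist'); k=600/170
P=lambda x,y,z:onz(d,178+x/k-.5,57+y/k-.5,z)
c=[P(*p,.04) for p in [(219,331),(374,330),(374,482),(224,483)]]
e=[P(*p,.04) for p in [(257,368),(336,367),(336,446),(258,447)]]
for q in (c,e):
    print(np.mean(q,0),[np.degrees(np.arctan2(*(q[(i+1)%4]-q[i])[1::-1]))%90 for i in range(4)],[np.linalg.norm(q[(i+1)%4]-q[i])*1e3 for i in range(4)])
H=P(278,32,.075);m=np.mean(e,0);v=H-m;print(H,np.hypot(*v[:2]),np.degrees(np.arctan2(v[1],v[0])))
s=bot.observe();R=s['tool_rot'];print(s['position'],np.degrees(np.arctan2(R[1,0],R[0,0])))
print('delta tool mm',R.T@(np.r_[np.mean(c,0)[:2],.006]-s['position'])*1e3)
```

```text
[0.5368 0.158  0.04  ] [np.float64(25.67924321217255), np.float64(25.4799389368294), np.float64(25.704683306326544), np.float64(25.767860890804883)] [np.float64(34.035599281142055), np.float64(34.055027595850305), np.float64(33.864447027870206), np.float64(34.06989858065822)]
[0.5368 0.1582 0.04  ] [np.float64(26.03758084991577), np.float64(25.085109564971987), np.float64(26.05884952381885), np.float64(24.989931218087005)] [np.float64(17.4657564215313), np.float64(17.700658803840902), np.float64(17.495285193632686), np.float64(17.707667571709088)]
[0.6037 0.1911 0.075 ] 0.07455699812239502 26.110609500968202
[0.5207 0.1371 0.1321] 25.297271672854098
delta tool mm [ 23.1659 -12.1444 126.1422]
```

```bash
python3 -m inch '{"translation":[[23,-12,15],[23,-12,50],[23,-12,85],[23,-12,110],[23,-12,122],[23,-12,126],[23,-12,126],[23,-12,126]],"delta_rot":[[0,0,0],[0,0,0],[0,0,0],[0,0,0],[0,0,0],[0,0,0.01],[0,0,-0.007],[0,0,-0.007]],"jaw":[94,94,94,94,94,94,94,94]}' && python3 -m inch '{"translation":[[0,0,0],[0,0,0],[0,0,0],[0,0,0],[0,0,0],[0,0,0],[0,0,0],[0,0,0]],"delta_rot":[[0,0,0],[0,0,0],[0,0,0],[0,0,0],[0,0,0],[0,0,0],[0,0,0],[0,0,0]],"jaw":[60,30,30,30,30,30,30,30]}' 50
```

```text
clock: 3.62
position: [0.5363, 0.1584, 0.0058]
tool_rot: [[0.9, 0.436, 0.002], [0.436, -0.9, 0.001], [0.002, 0.001, -1.0]]
wrist_force: [-0.1, -0.1, -0.5]
grip_width: 0.999
grip_force: 0.0
clock: 4.28
position: [0.535, 0.1582, 0.0039]
tool_rot: [[0.901, 0.435, -0.0], [0.435, -0.901, 0.0], [-0.0, -0.0, -1.0]]
wrist_force: [-0.4, -0.3, 0.3]
grip_width: 0.469
grip_force: 0.0
```

```bash
python3 -m inch '{"translation":[[0,0,0],[0,0,0],[0,0,0],[0,0,0],[0,0,0],[0,0,0]],"delta_rot":[[0,0,0],[0,0,0],[0,0,0],[0,0,0],[0,0,0],[0,0,0]],"jaw":[28,28,28,28,28,28]}' 50 && python3 -m inch '{"translation":[[0,0,-10],[0,0,-30],[0,0,-60],[0,0,-100],[0,0,-140],[0,0,-180],[0,0,-220],[0,0,-255],[0,0,-280],[0,0,-280]],"delta_rot":[[0,0,0],[0,0,0],[0,0,0],[0,0,0],[0,0,0],[0,0,0],[0,0,0],[0,0,0],[0,0,0],[0,0,0]],"jaw":[28,28,28,28,28,28,28,28,28,28]}' 50
python3 - <<'E'
from bench import bot
s=bot.observe();print(s['ft_torque'],s['wrist_force'],s['position'],s['grip_width']*94,s['qpos'])
E
```

```text
clock: 4.78
position: [0.535, 0.1583, 0.0039]
tool_rot: [[0.901, 0.435, -0.0], [0.435, -0.901, 0.0], [-0.0, -0.0, -1.0]]
wrist_force: [-1.0, 0.8, -1.1]
grip_width: 0.359
grip_force: 50.0
clock: 5.62
position: [0.5363, 0.159, 0.2898]
tool_rot: [[0.9, 0.435, 0.007], [0.435, -0.9, 0.001], [0.007, 0.002, -1.0]]
wrist_force: [0.9, 0.6, -2.7]
grip_width: 0.358
grip_force: 50.0
[ 0.01819015  0.02097462 -0.02802984] [ 0.92667791  0.60573413 -2.70123839] [0.53633677 0.15901087 0.28977628] 33.62076299141987 [  5.79419896  14.32882431 -30.79513249  93.60787983   7.67206366
  73.75824054 -90.53135857]
```

```bash
python3 -m inch '{"translation":[[-8,16,0],[-22,46,0],[-38,78,0],[-54,110,0],[-70,142,0],[-86,174,0],[-102,206,0],[-117,238,0],[-130,266,0],[-140,288,0],[-140,288,0],[-140,288,0]],"delta_rot":[[0,0,0],[0,0,-0.03],[0,0,-0.06],[0,0,-0.09],[0,0,-0.12],[0,0,-0.15],[0,0,-0.18],[0,0,-0.21],[0,0,-0.227],[0,0,-0.227],[0,0,-0.227],[0,0,-0.227]],"jaw":[28,28,28,28,28,28,28,28,28,28,28,28]}' 50 && python3 -m inch '{"translation":[[0,0,0],[0,0,0],[0,0,0]],"delta_rot":[[0,0,0],[0,0,0],[0,0,0]],"jaw":[28,28,28]}'
python3 - <<'E'
from h import *
np.set_printoptions(precision=4,suppress=True)
s=bot.observe();R=s['tool_rot'];print(s['position'],s['wrist_force'],np.degrees(np.arctan2(R[1,0],R[0,0])), R.T@(np.array([.5341,-.1617,.26])-s['position'])*1e3)
d=shot('wrist','w3.png')
im=cv2.imread('pics/w3.png');p=proj(d,s['position']);print(p)
S=shot('side');q=proj(S,s['position']).astype(int);print(q)
a=cv2.resize(im[40:,110:430],(400,420));b=cv2.resize(S['frame'][q[1]-50:q[1]+55,q[0]-50:q[0]+50,::-1],(400,420),interpolation=cv2.INTER_CUBIC)
cv2.imwrite('pics/w3c.png',np.hstack([a,b]))
E
```

```text
clock: 6.62
position: [0.5334, -0.163, 0.2832]
tool_rot: [[0.781, 0.625, -0.002], [0.625, -0.781, 0.001], [-0.001, -0.001, -1.0]]
wrist_force: [0.2, 1.1, -3.6]
grip_width: 0.359
grip_force: 50.0
clock: 6.87
position: [0.5342, -0.1609, 0.2839]
tool_rot: [[0.779, 0.628, -0.0], [0.628, -0.779, 0.0], [0.0, -0.0, -1.0]]
wrist_force: [0.2, -0.1, -2.5]
grip_width: 0.36
grip_force: 50.0
[ 0.5342 -0.1609  0.2839] [ 0.2054 -0.0681 -2.5152] 38.8715376923516 [-0.5679  0.5736 23.9303]
[277.4654 237.6116]
[285 149]
```

View pics/w3c.png

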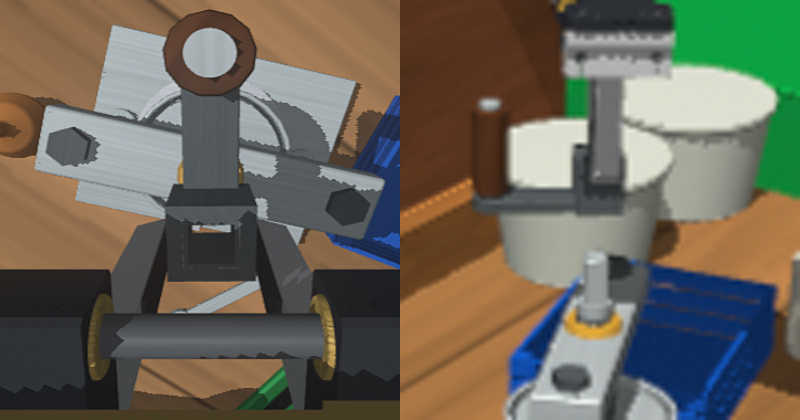

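The crank is held level above the square end. The hole is at left-crop (212,247), and in the side crop the hub is above the spindle. Descending gently now.

```bash
python3 -m inch '{"translation":[[-0.5,0.5,10],[-0.5,0.5,20],[-0.5,0.5,28],[-0.5,0.5,32],[-0.5,0.5,34],[-0.5,0.5,34]],"delta_rot":[[0,0,0],[0,0,0],[0,0,0],[0,0,0],[0,0,0],[0,0,0]],"jaw":[28,28,28,28,28,28]}' 50 && python3 -m inch '{"translation":[[0,0,1],[0,0,2],[0,0,3],[0,0,3]],"delta_rot":[[0,0,0],[0,0,0],[0,0,0],[0,0,0]],"jaw":[28,28,28,28]}' 50
```

```text
clock: 7.47
position: [0.5339, -0.1626, 0.2493]
tool_rot: [[0.78, 0.626, -0.001], [0.626, -0.78, 0.0], [-0.0, -0.001, -1.0]]
wrist_force: [-1.3, -0.4, -2.2]
grip_width: 0.357
grip_force: 50.0
clock: 7.8
position: [0.5341, -0.1628, 0.2469]
tool_rot: [[0.78, 0.626, 0.0], [0.626, -0.78, 0.0], [0.0, 0.0, -1.0]]
wrist_force: [0.1, 0.4, -3.5]
grip_width: 0.359
grip_force: 50.0
```

```bash
python3 -m inch '{"translation":[[0.3,-0.8,1],[0.3,-0.8,2],[0.3,-0.8,3],[0.3,-0.8,3]],"delta_rot":[[0,0,0],[0,0,0],[0,0,0],[0,0,0]],"jaw":[28,28,28,28]}' 50 && python3 -m inch '{"translation":[[0,0,1],[0,0,2],[0,0,2]],"delta_rot":[[0,0,0],[0,0,0],[0,0,0]],"jaw":[28,28,28]}' 50
```

```text
clock: 8.13
position: [0.534, -0.1617, 0.244]
tool_rot: [[0.779, 0.626, 0.0], [0.626, -0.779, 0.0], [0.0, 0.0, -1.0]]
wrist_force: [0.1, 0.5, -1.3]
grip_width: 0.356
grip_force: 50.0
clock: 8.38
position: [0.5339, -0.1615, 0.2417]
tool_rot: [[0.779, 0.627, -0.0], [0.627, -0.779, 0.001], [0.0, -0.001, -1.0]]
wrist_force: [0.7, 2.4, -3.3]
grip_width: 0.363
grip_force: 50.0
```

```bash
python3 -m inch '{"translation":[[0,-0.3,2],[0,-0.3,4],[0,-0.3,5],[0,-0.3,5]],"delta_rot":[[0,0,0],[0,0,0],[0,0,0],[0,0,0]],"jaw":[28,28,28,28]}' 50 && python3 -m inch '{"translation":[[0,0,2],[0,0,4],[0,0,5],[0,0,5]],"delta_rot":[[0,0,0],[0,0,0],[0,0,0],[0,0,0]],"jaw":[28,28,28,28]}' 50
```

```text
clock: 8.72
position: [0.5338, -0.1615, 0.2366]
tool_rot: [[0.779, 0.626, 0.0], [0.626, -0.779, 0.0], [0.0, -0.0, -1.0]]
wrist_force: [3.2, 4.3, -5.3]
grip_width: 0.358
grip_force: 50.0
clock: 9.05
position: [0.5338, -0.1615, 0.2317]
tool_rot: [[0.779, 0.626, 0.0], [0.626, -0.779, 0.0], [0.0, -0.0, -1.0]]
wrist_force: [2.1, 4.8, -4.2]
grip_width: 0.36
grip_force: 50.0
```

```bash
python3 -m inch '{"translation":[[0.6,-0.1,2],[0.6,-0.1,5],[0.6,-0.1,8],[0.6,-0.1,11],[0.6,-0.1,12],[0.6,-0.1,12]],"delta_rot":[[0,0,0],[0,0,0],[0,0,0],[0,0,0],[0,0,0],[0,0,0]],"jaw":[28,28,28,28,28,28]}' 50 && python3 -m inch '{"translation":[[0,0,1],[0,0,2],[0,0,3],[0,0,3]],"delta_rot":[[0,0,0],[0,0,0],[0,0,0],[0,0,0]],"jaw":[28,28,28,28]}' 50
```

```text
clock: 9.55
position: [0.5339, -0.1613, 0.2194]
tool_rot: [[0.78, 0.626, -0.001], [0.626, -0.78, 0.0], [-0.0, -0.0, -1.0]]
wrist_force: [1.3, 2.2, -6.6]
grip_width: 0.36
grip_force: 50.0
clock: 9.88
position: [0.5339, -0.1613, 0.2167]
tool_rot: [[0.78, 0.626, -0.0], [0.626, -0.78, 0.0], [-0.0, -0.0, -1.0]]
wrist_force: [0.5, 2.0, -3.7]
grip_width: 0.358
grip_force: 50.0
```

```bash
python3 -m inch '{"translation":[[0,0,1],[0,0,2],[0,0,2]],"delta_rot":[[0,0,0],[0,0,0],[0,0,0]],"jaw":[28,28,28]}' 50 && python3 -m inch '{"translation":[[0,0,1],[0,0,1.5],[0,0,1.5]],"delta_rot":[[0,0,0],[0,0,0],[0,0,0]],"jaw":[28,28,28]}' 50
```

```text
clock: 10.13
position: [0.534, -0.1613, 0.2147]
tool_rot: [[0.78, 0.626, -0.0], [0.626, -0.78, 0.0], [-0.0, -0.0, -1.0]]
wrist_force: [-0.5, 2.6, -4.4]
grip_width: 0.355
grip_force: 50.0
clock: 10.38
position: [0.534, -0.1613, 0.2133]
tool_rot: [[0.78, 0.626, -0.0], [0.626, -0.78, 0.0], [-0.0, -0.0, -1.0]]
wrist_force: [-1.8, 1.2, -4.3]
grip_width: 0.357
grip_force: 50.0
```

```bash
python3 -m inch '{"translation":[[0,0,0.8],[0,0,1.5],[0,0,1.5]],"delta_rot":[[0,0,0],[0,0,0],[0,0,0]],"jaw":[28,28,28]}' 50 && python3 -m inch '{"translation":[[0,0,0.5],[0,0,1],[0,0,1]],"delta_rot":[[0,0,0],[0,0,0],[0,0,0]],"jaw":[28,28,28]}' 50
```

```text
clock: 10.63
position: [0.534, -0.1612, 0.2118]
tool_rot: [[0.78, 0.626, -0.0], [0.626, -0.78, 0.0], [-0.0, -0.0, -1.0]]
wrist_force: [-1.0, 2.8, -3.0]
grip_width: 0.354
grip_force: 50.0
clock: 10.88
position: [0.5341, -0.1612, 0.2113]
tool_rot: [[0.78, 0.626, 0.0], [0.626, -0.78, -0.0], [0.0, 0.0, -1.0]]
wrist_force: [-4.7, 2.4, 3.7]
grip_width: 0.355
grip_force: 50.0
```

```bash
python3 -m inch '{"translation":[[0,0,0.5],[0,0,0.5]],"delta_rot":[[0,0,0],[0,0,0]],"jaw":[28,28]}' 50
```

```text
clock: 11.05
position: [0.5341, -0.1613, 0.2112]
tool_rot: [[0.78, 0.626, 0.0], [0.626, -0.78, -0.0], [-0.0, 0.0, -1.0]]
wrist_force: [-6.5, 3.0, 9.3]
grip_width: 0.356
grip_force: 50.0
```

```bash
python3 -m inch '{"translation":[[0,0,-0.6],[0,0,-0.6],[0,0,-0.6],[0,0,-0.6],[0,0,-0.6],[0,0,-0.6],[0,0,-15],[0,0,-45],[0,0,-80],[10,0,-90],[40,0,-90],[70,0,-90]],"delta_rot":[[0,0,0],[0,0,0],[0,0,0],[0,0,0],[0,0,0],[0,0,0],[0,0,0],[0,0,0],[0,0,0],[0,0,0],[0,0,0],[0,0,0]],"jaw":[60,60,60,60,60,60,60,60,60,60,60,60]}' && python3 -m inch '{"translation":[[5,0,0],[5,0,0],[5,0,0]],"delta_rot":[[0,0,0],[0,0,0],[0,0,0]],"jaw":[60,60,60]}'
python3 - <<'E'
from h import *
np.set_printoptions(precision=4,suppress=True)
s=bot.observe();print(s['position'],s['grip_width']*94)
d=shot('wrist','w4.png');S=shot('side');q=proj(S,[.5352,-.1603,.22]).astype(int)
b=cv2.resize(S['frame'][q[1]-50:q[1]+55,q[0]-50:q[0]+50,::-1],(400,420),interpolation=cv2.INTER_CUBIC)
cv2.imwrite('pics/w4c.png',np.hstack([cv2.resize(d['frame'][40:,110:430,::-1],(400,420)),b]))
print(proj(d,[.5352,-.1603,.247]),proj(d,[.5937,-.1134,.281]))
E
```

```text
clock: 12.05
position: [0.5894, -0.1179, 0.3019]
tool_rot: [[0.781, 0.624, 0.002], [0.624, -0.781, -0.001], [0.001, 0.002, -1.0]]
wrist_force: [-0.3, 0.7, 0.4]
grip_width: 0.636
grip_force: 0.0
clock: 12.3
position: [0.5923, -0.1145, 0.3001]
tool_rot: [[0.78, 0.626, -0.001], [0.626, -0.78, 0.0], [-0.0, -0.0, -1.0]]
wrist_force: [0.1, -0.6, 0.9]
grip_width: 0.64
grip_force: 0.0
[ 0.5923 -0.1145  0.3001] 60.17486077204626
[277.8082 307.8649] [277.691  224.7673]
```

View pics/w4c.png

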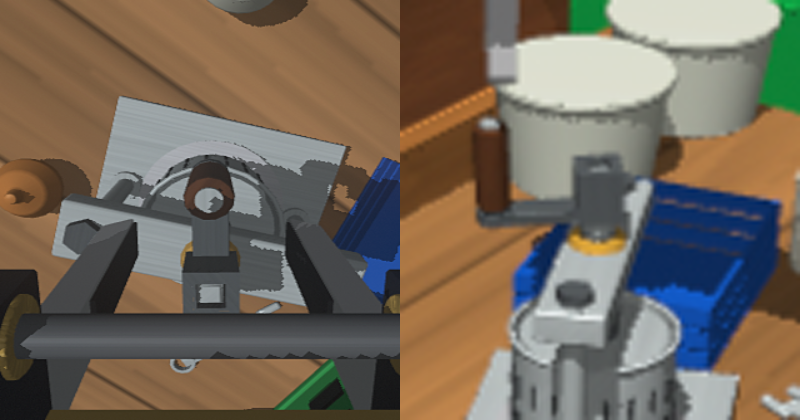

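The crank is fully seated: in the side crop the hub rests at (600,200) just above the nut, and the handle is at left-crop (210,200), between the open fingers. Lowering onto the handle now.

```bash
python3 -m inch '{"translation":[[2,0,10],[2,0,35],[2,0,58],[2,0,68],[2,0,69],[2,0,69]],"delta_rot":[[0,0,0],[0,0,0],[0,0,0],[0,0,0],[0,0,0],[0,0,0]],"jaw":[60,60,60,60,60,60]}' && python3 -m inch '{"translation":[[0,0,0],[0,0,0],[0,0,0],[0,0,0],[0,0,0],[0,0,0],[0,0,0],[0,0,0],[0,0,0]],"delta_rot":[[0,0,0],[0,0,0],[0,0,0],[0,0,0],[0,0,0],[0,0,0],[0,0,0],[0,0,0],[0,0,0]],"jaw":[22,22,22,22,22,22,22,22,22]}' 30
python3 - <<'E'
import numpy as np
for k in range(5):
    a=np.radians(72*k);t=np.radians(72*k+6*np.arange(1,13))
    print([[round(75*(np.cos(b)-np.cos(a)),1),round(-75*(np.sin(b)-np.sin(a)),1),round(-np.degrees(b-a)/36,1)] for b in t])
E
```

```text
clock: 12.9
position: [0.5939, -0.1133, 0.2316]
tool_rot: [[0.78, 0.626, -0.0], [0.626, -0.78, 0.0], [-0.0, -0.0, -1.0]]
wrist_force: [0.2, -0.0, -0.1]
grip_width: 0.639
grip_force: 0.0
clock: 13.65
position: [0.5942, -0.1129, 0.2315]
tool_rot: [[0.78, 0.626, 0.0], [0.626, -0.78, 0.0], [0.0, 0.0, -1.0]]
wrist_force: [0.1, 1.2, 1.6]
grip_width: 0.27
grip_force: 30.0
[[np.float64(-0.4), np.float64(-7.8), np.float64(-0.2)], [np.float64(-1.6), np.float64(-15.6), np.float64(-0.3)], [np.float64(-3.7), np.float64(-23.2), np.float64(-0.5)], [np.float64(-6.5), np.float64(-30.5), np.float64(-0.7)], [np.float64(-10.0), np.float64(-37.5), np.float64(-0.8)], [np.float64(-14.3), np.float64(-44.1), np.float64(-1.0)], [np.float64(-19.3), np.float64(-50.2), np.float64(-1.2)], [np.float64(-24.8), np.float64(-55.7), np.float64(-1.3)], [np.float64(-30.9), np.float64(-60.7), np.float64(-1.5)], [np.float64(-37.5), np.float64(-65.0), np.float64(-1.7)], [np.float64(-44.5), np.float64(-68.5), np.float64(-1.8)], [np.float64(-51.8), np.float64(-71.3), np.float64(-2.0)]]
[[np.float64(-7.6), np.float64(-2.0), np
[... 1973 characters left out ...]
np.float64(-2.0)]]
[[np.float64(7.3), np.float64(-2.8), np.float64(-0.2)], [np.float64(14.3), np.float64(-6.4), np.float64(-0.3)], [np.float64(20.9), np.float64(-10.7), np.float64(-0.5)], [np.float64(27.0), np.float64(-15.6), np.float64(-0.7)], [np.float64(32.6), np.float64(-21.1), np.float64(-0.8)], [np.float64(37.5), np.float64(-27.2), np.float64(-1.0)], [np.float64(41.8), np.float64(-33.8), np.float64(-1.2)], [np.float64(45.3), np.float64(-40.8), np.float64(-1.3)], [np.float64(48.2), np.float64(-48.2), np.float64(-1.5)], [np.float64(50.2), np.float64(-55.7), np.float64(-1.7)], [np.float64(51.4), np.float64(-63.5), np.float64(-1.8)], [np.float64(51.8), np.float64(-71.3), np.float64(-2.0)]]
```

```bash
python3 -m inch '{"translation":[[-0.4,-7.8,-0.2],[-1.6,-15.6,-0.3],[-3.7,-23.2,-0.5],[-6.5,-30.5,-0.7],[-10,-37.5,-0.8],[-14.3,-44.1,-1],[-19.3,-50.2,-1.2],[-24.8,-55.7,-1.3],[-30.9,-60.7,-1.5],[-37.5,-65,-1.7],[-44.5,-68.5,-1.8],[-51.8,-71.3,-2]],"delta_rot":[[0,0,0],[0,0,0],[0,0,0],[0,0,0],[0,0,0],[0,0,0],[0,0,0],[0,0,0],[0,0,0],[0,0,0],[0,0,0],[0,0,0]],"jaw":[22,22,22,22,22,22,22,22,22,22,22,22]}' 30
cat > r.py <<'E'
from h import *
np.set_printoptions(precision=4,suppress=True)
import sys
c=np.array([.5352,-.1603]); s=bot.observe();p=np.array(s['position']);f=np.array(s['wrist_force']);v=p[:2]-c
u=v/np.hypot(*v);w=np.array([-u[1],u[0]])
print('r',np.hypot(*v)*1e3,'ang',np.degrees(np.arctan2(v[1],v[0])),'z',p[2],'Frad',f[:2]@u,'Ftan',f[:2]@w,'Fz',f[2],'grip',s['grip_force'],s['clock'])
E
python3 r.py
```

```text
clock: 14.65
position: [0.509, -0.0887, 0.2343]
tool_rot: [[0.779, 0.627, 0.002], [0.627, -0.779, 0.0], [0.002, 0.001, -1.0]]
wrist_force: [3.7, 2.6, 9.0]
grip_width: 0.271
grip_force: 30.1
r 76.2582330945389 ang 110.11886410837677 z 0.23426069146579112 Frad 1.1410149734629225 Ftan -4.324616589197248 Fz 8.968664459870515 grip 30.12409508228302 14.65
```

```bash
python3 -m inch '{"translation":[[-7.6,-2,-0.3],[-15.3,-3.3,-0.5],[-23.2,-3.7,-0.7],[-31,-3.3,-0.9],[-38.8,-2,-1],[-46.4,0,-1.2],[-53.7,2.8,-1.4],[-60.7,6.4,-1.5],[-67.3,10.7,-1.7],[-73.4,15.6,-1.9],[-78.9,21.1,-2],[-83.9,27.2,-2.2]],"delta_rot":[[0,0,0],[0,0,0],[0,0,0],[0,0,0],[0,0,0],[0,0,0],[0,0,0],[0,0,0],[0,0,0],[0,0,0],[0,0,0],[0,0,0]],"jaw":[22,22,22,22,22,22,22,22,22,22,22,22]}' 30; python3 r.py
```

```text
clock: 15.65
position: [0.458, -0.1624, 0.2357]
tool_rot: [[0.779, 0.627, -0.004], [0.627, -0.779, 0.001], [-0.002, -0.004, -1.0]]
wrist_force: [-17.7, 4.9, 18.7]
grip_width: 0.272
grip_force: 30.0
r 77.25400017182771 ang -178.45259860265634 z 0.2357028156760807 Frad 17.513898231286856 Ftan -5.335289052823719 Fz 18.659034743044067 grip 30.024923980236053 15.65
```

```bash
python3 -m inch '{"translation":[[-4.3,6.6,-0.2],[-7.8,13.6,-0.3],[-10.7,20.9,-0.5],[-12.7,28.5,-0.7],[-13.9,36.2,-0.8],[-14.3,44.1,-1],[-13.9,51.9,-1.2],[-12.7,59.7,-1.3],[-10.7,67.3,-1.5],[-7.8,74.6,-1.7],[-4.3,81.6,-1.8],[0,88.2,-2]],"delta_rot":[[0,0,0],[0,0,0],[0,0,0],[0,0,0],[0,0,0],[0,0,0],[0,0,0],[0,0,0],[0,0,0],[0,0,0],[0,0,0],[0,0,0]],"jaw":[22,22,22,22,22,22,22,22,22,22,22,22]}' 30; python3 r.py
```

```text
clock: 16.65
position: [0.5144, -0.2335, 0.2381]
tool_rot: [[0.781, 0.625, -0.002], [0.625, -0.781, -0.001], [-0.002, -0.0, -1.0]]
wrist_force: [-6.7, -6.8, 12.2]
grip_width: 0.27
grip_force: 30.1
r 76.06472637734971 ang -105.89887629886859 z 0.23807594514285516 Frad 8.39389321562258 Ftan -4.535684164035959 Fz 12.185090088462312 grip 30.053288340568542 16.65
```

```bash
python3 -m inch '{"translation":[[-0.3,0.2,-0.5],[-0.5,0.4,-0.8],[-0.5,0.4,-0.8]],"delta_rot":[[0,0,0],[0,0,0],[0,0,0]],"jaw":[22,22,22]}' 30; python3 r.py
```

```text
clock: 16.9
position: [0.5146, -0.2333, 0.2385]
tool_rot: [[0.78, 0.626, -0.001], [0.626, -0.78, -0.0], [-0.001, -0.0, -1.0]]
wrist_force: [-1.6, -5.3, 6.1]
grip_width: 0.271
grip_force: 30.0
r 75.8944563189286 ang -105.7746249052884 z 0.23848848416072965 Frad 5.4951211792376125 Ftan -0.13699207928350604 Fz 6.083604250053242 grip 30.006268322467804 16.9
```

```bash
python3 -m inch '{"translation":[[4.7,6.3,-0.2],[10.3,11.9,-0.5],[16.4,16.8,-0.7],[23,21.1,-0.9],[30,24.6,-1],[37.4,27.4,-1.2],[45,29.5,-1.4],[52.7,30.7,-1.6],[60.6,31.1,-1.8],[68.5,30.7,-2],[76.3,29.5,-2.1],[83.9,27.4,-2.3]],"delta_rot":[[0,0,0],[0,0,0],[0,0,0],[0,0,0],[0,0,0],[0,0,0],[0,0,0],[0,0,0],[0,0,0],[0,0,0],[0,0,0],[0,0,0]],"jaw":[22,22,22,22,22,22,22,22,22,22,22,22]}' 30; python3 r.py
```

```text
clock: 17.9
position: [0.597, -0.2014, 0.2406]
tool_rot: [[0.78, 0.626, -0.003], [0.626, -0.78, 0.0], [-0.002, -0.002, -1.0]]
wrist_force: [-4.0, -2.6, 5.7]
grip_width: 0.27
grip_force: 30.0
r 74.2150665261729 ang -33.67164806886878 z 0.24056679739779185 Frad -1.8394203733204562 Ftan -4.378011239317711 Fz 5.716770001001427 grip 30.046106278896332 17.9
```

```bash
python3 -m inch '{"translation":[[7.3,-2.8,-0.2],[14.3,-6.4,-0.3],[20.9,-10.7,-0.5],[27,-15.6,-0.7],[32.6,-21.1,-0.8],[37.5,-27.2,-1],[41.8,-33.8,-1.2],[45.3,-40.8,-1.3],[48.2,-48.2,-1.5],[50.2,-55.7,-1.7],[51.4,-63.5,-1.8],[51.8,-71.3,-2]],"delta_rot":[[0,0,0],[0,0,0],[0,0,0],[0,0,0],[0,0,0],[0,0,0],[0,0,0],[0,0,0],[0,0,0],[0,0,0],[0,0,0],[0,0,0]],"jaw":[22,22,22,22,22,22,22,22,22,22,22,22]}' 30; python3 r.py
```

```text
clock: 18.9
position: [0.593, -0.1137, 0.2427]
tool_rot: [[0.78, 0.626, -0.001], [0.626, -0.78, -0.001], [-0.001, -0.0, -1.0]]
wrist_force: [0.3, -6.0, 2.7]
grip_width: 0.271
grip_force: 30.0
r 74.19671260982533 ang 38.87647096283626 z 0.24265952370611987 Frad -3.5292932473442487 Ftan -4.855651058018086 Fz 2.7035033455895467 grip 30.000709891319275 18.9
```

```bash
python3 -m inch '{"translation":[[-0.4,-7.8,-0.2],[-1.6,-15.6,-0.3],[-3.7,-23.2,-0.5],[-6.5,-30.5,-0.7],[-10,-37.5,-0.8],[-14.3,-44.1,-1],[-19.3,-50.2,-1.2],[-24.9,-55.8,-1.3],[-31,-60.8,-1.5],[-37.6,-65.1,-1.7],[-44.6,-68.7,-1.9],[-52,-71.6,-2.1]],"delta_rot":[[0,0,0],[0,0,0],[0,0,0],[0,0,0],[0,0,0],[0,0,0],[0,0,0],[0,0,0],[0,0,0],[0,0,0],[0,0,0],[0,0,0]],"jaw":[22,22,22,22,22,22,22,22,22,22,22,22]}' 30; python3 r.py
```

```text
clock: 19.9
position: [0.5081, -0.0899, 0.2451]
tool_rot: [[0.779, 0.627, 0.001], [0.627, -0.779, 0.0], [0.001, 0.001, -1.0]]
wrist_force: [5.5, -1.2, 2.3]
grip_width: 0.273
grip_force: 30.0
r 75.45557376913986 ang 111.01081043350996 z 0.24510235183753734 Frad -3.107372774628736 Ftan -4.706182561658183 Fz 2.3220805278854852 grip 30.025171637535095 19.9
```

```bash
python3 -m inch '{"translation":[[-7.7,-2.1,-0.2],[-15.5,-3.5,-0.4],[-23.4,-3.9,-0.6],[-31.3,-3.6,-0.8],[-39.2,-2.3,-1],[-46.8,-0.3,-1.2],[-54.2,2.4,-1.4],[-61.3,6,-1.6],[-67.9,10.3,-1.8],[-74,15.2,-2],[-79.5,20.7,-2.2],[-84.5,26.8,-2.3]],"delta_rot":[[0,0,0],[0,0,0],[0,0,0],[0,0,0],[0,0,0],[0,0,0],[0,0,0],[0,0,0],[0,0,0],[0,0,0],[0,0,0],[0,0,0]],"jaw":[22,22,22,22,22,22,22,22,22,22,22,22]}' 30; python3 r.py
```

```text
clock: 20.9
position: [0.4585, -0.1641, 0.2469]
tool_rot: [[0.779, 0.626, -0.002], [0.626, -0.779, 0.001], [-0.001, -0.002, -1.0]]
wrist_force: [-0.5, 5.1, 3.2]
grip_width: 0.27
grip_force: 30.0
r 76.84058383773967 ang -177.1452966244288 z 0.24685932302186123 Frad 0.20267286320142058 Ftan -5.143038048875616 Fz 3.23702451820485 grip 29.99958962202072 20.9
```

```bash
python3 -m inch '{"translation":[[-4.3,6.6,-0.2],[-7.8,13.6,-0.3],[-10.7,20.9,-0.5],[-12.7,28.5,-0.7],[-13.9,36.2,-0.8],[-14.3,44.1,-1],[-13.9,51.9,-1.2],[-12.7,59.7,-1.3],[-10.7,67.3,-1.5],[-7.8,74.6,-1.7],[-4.3,81.6,-1.8],[0,88.2,-2]],"delta_rot":[[0,0,0],[0,0,0],[0,0,0],[0,0,0],[0,0,0],[0,0,0],[0,0,0],[0,0,0],[0,0,0],[0,0,0],[0,0,0],[0,0,0]],"jaw":[22,22,22,22,22,22,22,22,22,22,22,22]}' 30; python3 r.py
python3 - <<'E'
import numpy as np
from h import *
d=shot('side');d2=shot('top')
cv2.imwrite('pics/s5.png',np.hstack([cv2.resize(d['frame'][150:255,230:335,::-1],(400,400),interpolation=cv2.INTER_CUBIC),cv2.resize(d2['frame'][150:255,265:370,::-1],(400,400),interpolation=cv2.INTER_CUBIC)]))
for st,n,a0 in [(3,12,216),(1,10,252),(1,10,262),(1,10,272),(1,10,282),(1,10,292),(1,10,302),(1,10,312),(1,10,322),(1,10,332),(1,10,342)]:
    a=np.radians(a0);print(a0+n*st,[[float(round(75*(np.cos(b)-np.cos(a)),1)),float(round(-75*(np.sin(b)-np.sin(a)),1)),float(round(-np.degrees(b-a)/36,1))] for b in a+np.radians(st*np.arange(1,n+1))][::(1 if st==3 else 9)])
for a0 in range(252,372,10):
    a=np.radians(a0+5)-np.radians(.6);b=a+np.radians(1.2);print(a0,round(75*(np.cos(b)-np.cos(a)),2),round(-75*(np.sin(b)-np.sin(a)),2))
E
```

```text
clock: 21.9
position: [0.5152, -0.2335, 0.2489]
tool_rot: [[0.78, 0.626, -0.001], [0.626, -0.78, 0.0], [-0.001, -0.001, -1.0]]
wrist_force: [-5.2, 1.7, 1.9]
grip_width: 0.274
grip_force: 30.0
r 75.9088857817113 ang -105.31370100654853 z 0.24892003373326635 Frad -0.2527844470079276 Ftan -5.462177307342819 Fz 1.9443208104986505 grip 30.010979175567627 21.9
252 [[2.4, 3.1, -0.1], [4.9, 6.1, -0.2], [7.6, 8.9, -0.2], [10.5, 11.7, -0.3], [13.5, 14.2, -0.4], [16.6, 16.6, -0.5], [19.8, 18.8, -0.6], [23.2, 20.9, -0.7], [26.6, 22.7, -0.8], [30.2, 24.4, -0.8], [33.8, 25.9, -0.9], [37.5, 27.2, -1.0]]
262 [[1.2, 0.4, -0.0], [12.7, 2.9, -0.3]]
272 [[1.3, 0.2, -0.0], [13.1, 0.7, -0.3]]
282 [[1.3, -0.1, -0.0], [13.0, -1.6, -0.3]]
292 [[1.3, -0.3, -0.0], [12.5, -3.8, -0.3]]
302 [[1.2, -0.5, -0.0], [11.6, -5.9, -0.3]]
312 [[1.1, -0.7, -0.0], [10.4, -7.9, -0.3]]
322 [[1.0, -0.9, -0.0], [8.9, -9.6, -0.3]]
332 [[0.8, -1.0, -0.0], [7.1, -11.0, -0.3]]
342 [[0.6, -1.2, -0.0], [5.1, -12.0, -0.3]]
352 [[0.4, -1.2, -0.0], [2.9, -12.7, -0.3]]
252 1.53 0.35
262 1.57 0.08
272 1.56 -0.19
282 1.5 -0.46
292 1.4 -0.71
302 1.25 -0.95
312 1.07 -1.15
322 0.86 -1.32
332 0.61 -1.45
342 0.35 -1.53
352 0.08 -1.57
362 -0.19 -1.56
```

View pics/s5.png

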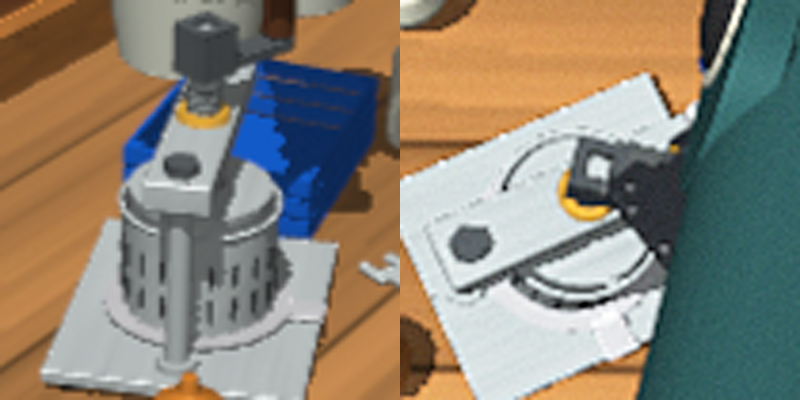

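The hub is still seated on the shoulder, the spindle is well up, and the plate is at the bucket's rim. I'll go slower now, with a force check between small steps.

```bash
cat > chk.py <<'E'
from h import *
import sys
c=np.array([.5352,-.1603]); s=bot.observe();p=np.array(s['position']);f=np.array(s['wrist_force']);v=p[:2]-c
u=v/np.hypot(*v);ft=f[:2]@np.array([-u[1],u[0]]);a=np.degrees(np.arctan2(v[1],v[0]))
print(f'ang {a:.1f} r {np.hypot(*v)*1e3:.1f} z {p[2]*1e3:.1f} Frad {f[:2]@u:.1f} Ftan {ft:.1f} Fz {f[2]:.1f} t {s["clock"]:.1f}',file=sys.stderr)
sys.exit(ft<-8)
E
python3 -m inch '{"translation":[[2.4,3.1,-0.1],[4.9,6.1,-0.2],[7.6,8.9,-0.2],[10.5,11.7,-0.3],[13.5,14.2,-0.4],[16.6,16.6,-0.5],[19.8,18.8,-0.6],[23.2,20.9,-0.7],[26.6,22.7,-0.8],[30.2,24.4,-0.8],[33.8,25.9,-0.9],[37.5,27.2,-1]],"delta_rot":[[0,0,0],[0,0,0],[0,0,0],[0,0,0],[0,0,0],[0,0,0],[0,0,0],[0,0,0],[0,0,0],[0,0,0],[0,0,0],[0,0,0]],"jaw":[22,22,22,22,22,22,22,22,22,22,22,22]}' 30 >/dev/null; python3 chk.py && (
python3 -m inch '{"translation":[[1.5,0.4,-0.04],[3,0.7,-0.08]],"delta_rot":[[0,0,0],[0,0,0]],"jaw":[22,22]}' && python3 chk.py &&
python3 -m inch '{"translation":[[1.6,0.3,-0.04],[3.1,0.6,-0.08]],"delta_rot":[[0,0,0],[0,0,0]],"jaw":[22,22]}' && python3 chk.py &&
python3 -m inch '{"translation":[[1.6,0.2,-0.04],[3.1,0.4,-0.08]],"delta_rot":[[0,0,0],[0,0,0]],"jaw":[22,22]}' && python3 chk.py &&
python3 -m inch '{"translation":[[1.6,0.2,-0.04],[3.2,0.3,-0.08]],"delta_rot":[[0,0,0],[0,0,0]],"jaw":[22,22]}' && python3 chk.py ) >/dev/null
```

```text
ang -69.5 r 75.0 z 250.1 Frad -3.3 Ftan -4.8 Fz 0.6 t 23.0
False
```

```bash
sed -i 's/sys.exit(ft<-8)/sys.exit(int(ft<-8))/' chk.py; (
python3 -m inch '{"translation":[[1.5,0.4,-0.04],[3,0.7,-0.08]],"delta_rot":[[0,0,0],[0,0,0]],"jaw":[22,22]}' && python3 chk.py &&
python3 -m inch '{"translation":[[1.6,0.3,-0.04],[3.1,0.6,-0.08]],"delta_rot":[[0,0,0],[0,0,0]],"jaw":[22,22]}' && python3 chk.py &&
python3 -m inch '{"translation":[[1.6,0.2,-0.04],[3.1,0.4,-0.08]],"delta_rot":[[0,0,0],[0,0,0]],"jaw":[22,22]}' && python3 chk.py &&
python3 -m inch '{"translation":[[1.6,0.2,-0.04],[3.2,0.3,-0.08]],"delta_rot":[[0,0,0],[0,0,0]],"jaw":[22,22]}' && python3 chk.py &&
python3 -m inch '{"translation":[[1.6,0.1,-0.04],[3.1,0.2,-0.08]],"delta_rot":[[0,0,0],[0,0,0]],"jaw":[22,22]}' && python3 chk.py &&
python3 -m inch '{"translation":[[1.6,0,-0.04],[3.1,0,-0.08]],"delta_rot":[[0,0,0],[0,0,0]],"jaw":[22,22]}' && python3 chk.py &&
python3 -m inch '{"translation":[[1.5,-0.1,-0.04],[3.1,-0.1,-0.08]],"delta_rot":[[0,0,0],[0,0,0]],"jaw":[22,22]}' && python3 chk.py &&
python3 -m inch '{"translation":[[1.5,-0.1,-0.04],[3.1,-0.3,-0.08]],"delta_rot":[[0,0,0],[0,0,0]],"jaw":[22,22]}' && python3 chk.py ) >/dev/null
```

```text
ang -67.3 r 74.9 z 250.2 Frad -2.0 Ftan -4.4 Fz 0.7 t 23.2
ang -65.1 r 74.8 z 250.3 Frad -1.2 Ftan -4.5 Fz -1.0 t 23.3
ang -62.7 r 74.7 z 250.4 Frad -0.4 Ftan -3.6 Fz -1.1 t 23.5
ang -60.2 r 74.5 z 250.5 Frad 1.7 Ftan -3.7 Fz -0.8 t 23.7
ang -57.8 r 74.4 z 250.6 Frad 3.1 Ftan -3.8 Fz -1.6 t 23.8
ang -55.4 r 74.3 z 250.8 Frad 3.7 Ftan -4.3 Fz -1.6 t 24.0
ang -53.1 r 74.2 z 250.9 Frad 4.9 Ftan -4.4 Fz -1.5 t 24.2
ang -50.7 r 74.0 z 251.0 Frad 6.6 Ftan -4.1 Fz -2.0 t 24.3
```

```bash
(
python3 -m inch '{"translation":[[1.6,0.3,-0.04],[3.1,0.5,-0.08]],"delta_rot":[[0,0,0],[0,0,0]],"jaw":[22,22]}' && python3 chk.py &&
python3 -m inch '{"translation":[[1.6,0,-0.04],[3.1,0,-0.08]],"delta_rot":[[0,0,0],[0,0,0]],"jaw":[22,22]}' && python3 chk.py &&
python3 -m inch '{"translation":[[1.6,-0.1,-0.04],[3.1,-0.2,-0.08]],"delta_rot":[[0,0,0],[0,0,0]],"jaw":[22,22]}' && python3 chk.py &&
python3 -m inch '{"translation":[[1.6,-0.1,-0.04],[3.1,-0.3,-0.08]],"delta_rot":[[0,0,0],[0,0,0]],"jaw":[22,22]}' && python3 chk.py &&
python3 -m inch '{"translation":[[1.5,-0.2,-0.04],[3.1,-0.5,-0.08]],"delta_rot":[[0,0,0],[0,0,0]],"jaw":[22,22]}' && python3 chk.py &&
python3 -m inch '{"translation":[[1.5,-0.3,-0.04]],"delta_rot":[[0,0,0]],"jaw":[22]}' && python3 chk.py &&
python3 -m inch '{"translation":[[1.5,-0.3,-0.04]],"delta_rot":[[0,0,0]],"jaw":[22]}' && python3 chk.py &&
python3 -m inch '{"translation":[[1.5,-0.4,-0.04]],"delta_rot":[[0,0,0]],"jaw":[22]}' && python3 chk.py &&
python3 -m inch '{"translation":[[1.5,-0.4,-0.04]],"delta_rot":[[0,0,0]],"jaw":[22]}' && python3 chk.py &&
python3 -m inch '{"translation":[[1.5,-0.4,-0.04]],"delta_rot":[[0,0,0]],"jaw":[22]}' && python3 chk.py &&
python3 -m inch '{"translation":[[1.4,-0.5,-0.04]],"delta_rot":[[0,0,0]],"jaw":[22]}' && python3 chk.py &&
python3 -m inch '{"translation":[[1.4,-0.5,-0.04]],"delta_rot":[[0,0,0]],"jaw":[22]}' && python3 chk.py ) >/dev/null
```

```text
ang -48.2 r 74.2 z 250.9 Frad 1.8 Ftan -4.9 Fz -1.4 t 24.5
ang -45.7 r 74.1 z 251.0 Frad 2.5 Ftan -5.2 Fz -1.6 t 24.7
ang -43.2 r 74.1 z 251.1 Frad 1.1 Ftan -4.7 Fz -0.7 t 24.8
ang -40.8 r 74.1 z 251.1 Frad 0.7 Ftan -4.7 Fz -1.1 t 25.0
ang -38.4 r 74.1 z 251.1 Frad -1.4 Ftan -3.5 Fz -0.4 t 25.2
ang -37.2 r 74.1 z 251.1 Frad -2.0 Ftan -4.4 Fz -0.8 t 25.2
ang -36.0 r 74.2 z 251.1 Frad -2.2 Ftan -4.5 Fz -1.6 t 25.3
ang -34.8 r 74.2 z 251.2 Frad -3.7 Ftan -3.4 Fz -1.1 t 25.4
ang -33.6 r 74.2 z 251.2 Frad -4.3 Ftan -4.2 Fz -1.3 t 25.5
ang -32.5 r 74.2 z 251.2 Frad -5.0 Ftan -3.8 Fz -0.8 t 25.6
ang -31.3 r 74.1 z 251.2 Frad -4.0 Ftan -4.1 Fz -1.6 t 25.7
ang -30.2 r 74.2 z 251.2 Frad -3.8 Ftan -4.3 Fz -1.4 t 25.8
```

```bash
(
python3 -m inch '{"translation":[[1.3,-0.9,-0.05]],"delta_rot":[[0,0,0]],"jaw":[22]}' && python3 chk.py &&
python3 -m inch '{"translation":[[1.45,-0.6,-0.05]],"delta_rot":[[0,0,0]],"jaw":[22]}' && python3 chk.py &&
python3 -m inch '{"translation":[[1.45,-0.6,-0.05]],"delta_rot":[[0,0,0]],"jaw":[22]}' && python3 chk.py &&
python3 -m inch '{"translation":[[1.4,-0.7,-0.05]],"delta_rot":[[0,0,0]],"jaw":[22]}' && python3 chk.py &&
python3 -m inch '{"translation":[[1.4,-0.7,-0.05]],"delta_rot":[[0,0,0]],"jaw":[22]}' && python3 chk.py &&
python3 -m inch '{"translation":[[1.4,-0.7,-0.05]],"delta_rot":[[0,0,0]],"jaw":[22]}' && python3 chk.py &&
python3 -m inch '{"translation":[[1.4,-0.8,-0.05]],"delta_rot":[[0,0,0]],"jaw":[22]}' && python3 chk.py &&
python3 -m inch '{"translation":[[1.35,-0.8,-0.05]],"delta_rot":[[0,0,0]],"jaw":[22]}' && python3 chk.py &&
python3 -m inch '{"translation":[[1.35,-0.8,-0.05]],"delta_rot":[[0,0,0]],"jaw":[22]}' && python3 chk.py &&
python3 -m inch '{"translation":[[1.3,-0.8,-0.05]],"delta_rot":[[0,0,0]],"jaw":[22]}' && python3 chk.py &&
python3 -m inch '{"translation":[[1.3,-0.9,-0.05]],"delta_rot":[[0,0,0]],"jaw":[22]}' && python3 chk.py &&
python3 -m inch '{"translation":[[1.3,-0.9,-0.05]],"delta_rot":[[0,0,0]],"jaw":[22]}' && python3 chk.py ) >/dev/null
```

```text
ang -29.0 r 74.0 z 251.3 Frad -2.0 Ftan -4.2 Fz -1.9 t 25.8
ang -27.8 r 74.0 z 251.4 Frad -2.8 Ftan -5.3 Fz -1.5 t 25.9
ang -26.6 r 74.0 z 251.4 Frad -3.2 Ftan -4.4 Fz -2.8 t 26.0
ang -25.4 r 74.0 z 251.5 Frad -3.2 Ftan -4.9 Fz -2.1 t 26.1
ang -24.2 r 74.0 z 251.5 Frad -3.0 Ftan -4.6 Fz -2.8 t 26.2
ang -23.0 r 74.0 z 251.5 Frad -3.6 Ftan -4.0 Fz -2.4 t 26.2
ang -21.8 r 74.0 z 251.6 Frad -3.0 Ftan -4.3 Fz -1.6 t 26.3
ang -20.6 r 74.0 z 251.6 Frad -3.2 Ftan -4.6 Fz -2.6 t 26.4
ang -19.4 r 74.0 z 251.6 Frad -3.3 Ftan -5.0 Fz -3.3 t 26.5
ang -18.2 r 74.0 z 251.6 Frad -4.1 Ftan -3.8 Fz -3.3 t 26.6
ang -17.0 r 73.9 z 251.7 Frad -2.7 Ftan -4.9 Fz -2.1 t 26.7
ang -15.8 r 73.9 z 251.7 Frad -3.9 Ftan -5.8 Fz -2.6 t 26.8
```

```bash
(
python3 -m inch '{"translation":[[1.15,-1.1,-0.05]],"delta_rot":[[0,0,0]],"jaw":[22]}' && python3 chk.py &&
python3 -m inch '{"translation":[[1.2,-0.95,-0.05]],"delta_rot":[[0,0,0]],"jaw":[22]}' && python3 chk.py &&
python3 -m inch '{"translation":[[1.2,-0.95,-0.05]],"delta_rot":[[0,0,0]],"jaw":[22]}' && python3 chk.py &&
python3 -m inch '{"translation":[[1.2,-1,-0.05]],"delta_rot":[[0,0,0]],"jaw":[22]}' && python3 chk.py &&
python3 -m inch '{"translation":[[1.15,-1,-0.05]],"delta_rot":[[0,0,0]],"jaw":[22]}' && python3 chk.py &&
python3 -m inch '{"translation":[[1.15,-1.05,-0.05]],"delta_rot":[[0,0,0]],"jaw":[22]}' && python3 chk.py &&
python3 -m inch '{"translation":[[1.1,-1.05,-0.05]],"delta_rot":[[0,0,0]],"jaw":[22]}' && python3 chk.py &&
python3 -m inch '{"translation":[[1.1,-1.1,-0.05]],"delta_rot":[[0,0,0]],"jaw":[22]}' && python3 chk.py &&
python3 -m inch '{"translation":[[1.05,-1.1,-0.05]],"delta_rot":[[0,0,0]],"jaw":[22]}' && python3 chk.py &&
python3 -m inch '{"translation":[[1.05,-1.1,-0.05]],"delta_rot":[[0,0,0]],"jaw":[22]}' && python3 chk.py &&
python3 -m inch '{"translation":[[1,-1.15,-0.05]],"delta_rot":[[0,0,0]],"jaw":[22]}' && python3 chk.py &&
python3 -m inch '{"translation":[[1,-1.15,-0.05]],"delta_rot":[[0,0,0]],"jaw":[22]}' && python3 chk.py ) >/dev/null
```

```text
ang -14.6 r 73.8 z 251.8 Frad -3.4 Ftan -4.6 Fz -2.3 t 26.8
ang -13.4 r 73.8 z 251.9 Frad -2.6 Ftan -4.0 Fz -3.1 t 26.9
ang -12.2 r 73.8 z 251.9 Frad -2.5 Ftan -3.5 Fz -3.3 t 27.0
ang -11.0 r 73.8 z 251.9 Frad -3.2 Ftan -4.5 Fz -2.9 t 27.1
ang -9.9 r 73.8 z 252.0 Frad -4.0 Ftan -3.9 Fz -2.8 t 27.2
ang -8.6 r 73.8 z 252.1 Frad -3.1 Ftan -3.5 Fz -3.7 t 27.2
ang -7.5 r 73.8 z 252.1 Frad -2.9 Ftan -4.3 Fz -3.4 t 27.3
ang -6.3 r 73.8 z 252.1 Frad -2.8 Ftan -4.8 Fz -3.7 t 27.4
ang -5.1 r 73.7 z 252.2 Frad -3.1 Ftan -4.1 Fz -3.7 t 27.5
ang -4.0 r 73.7 z 252.2 Frad -3.6 Ftan -3.9 Fz -4.5 t 27.6
ang -2.8 r 73.7 z 252.2 Frad -2.4 Ftan -3.6 Fz -4.6 t 27.7
ang -1.6 r 73.7 z 252.3 Frad -3.5 Ftan -4.1 Fz -3.3 t 27.8
```

```bash
(
python3 -m inch '{"translation":[[0.9,-1.3,0]],"delta_rot":[[0,0,0]],"jaw":[22]}' && python3 chk.py &&
python3 -m inch '{"translation":[[0.95,-1.25,-0.02]],"delta_rot":[[0,0,0]],"jaw":[22]}' && python3 chk.py &&
python3 -m inch '{"translation":[[0.9,-1.25,-0.02]],"delta_rot":[[0,0,0]],"jaw":[22]}' && python3 chk.py &&
python3 -m inch '{"translation":[[0.9,-1.25,-0.02]],"delta_rot":[[0,0,0]],"jaw":[22]}' && python3 chk.py &&
python3 -m inch '{"translation":[[0.85,-1.3,-0.03]],"delta_rot":[[0,0,0]],"jaw":[22]}' && python3 chk.py &&
python3 -m inch '{"translation":[[0.85,-1.3,-0.03]],"delta_rot":[[0,0,0]],"jaw":[22]}' && python3 chk.py &&
python3 -m inch '{"translation":[[0.8,-1.3,-0.03]],"delta_rot":[[0,0,0]],"jaw":[22]}' && python3 chk.py &&
python3 -m inch '{"translation":[[0.75,-1.35,-0.03]],"delta_rot":[[0,0,0]],"jaw":[22]}' && python3 chk.py &&
python3 -m inch '{"translation":[[0.75,-1.35,-0.03]],"delta_rot":[[0,0,0]],"jaw":[22]}' && python3 chk.py &&
python3 -m inch '{"translation":[[0.7,-1.4,-0.03]],"delta_rot":[[0,0,0]],"jaw":[22]}' && python3 chk.py &&
python3 -m inch '{"translation":[[0.7,-1.4,-0.03]],"delta_rot":[[0,0,0]],"jaw":[22]}' && python3 chk.py &&
python3 -m inch '{"translation":[[0.65,-1.4,-0.03]],"delta_rot":[[0,0,0]],"jaw":[22]}' && python3 chk.py ) >/dev/null
```

```text
ang -0.4 r 73.7 z 252.3 Frad -2.1 Ftan -3.8 Fz -3.2 t 27.8
ang 0.8 r 73.7 z 252.4 Frad -2.6 Ftan -4.0 Fz -4.4 t 27.9
ang 2.1 r 73.7 z 252.5 Frad -3.5 Ftan -4.6 Fz -4.5 t 28.0
ang 3.3 r 73.6 z 252.5 Frad -2.3 Ftan -4.4 Fz -4.5 t 28.1
ang 4.6 r 73.6 z 252.6 Frad -2.3 Ftan -4.7 Fz -4.8 t 28.2
ang 5.8 r 73.6 z 252.7 Frad -2.1 Ftan -4.7 Fz -5.9 t 28.2
ang 7.0 r 73.6 z 252.7 Frad -3.5 Ftan -3.8 Fz -4.7 t 28.3
ang 8.2 r 73.6 z 252.8 Frad -1.4 Ftan -4.5 Fz -5.3 t 28.4
ang 9.4 r 73.6 z 252.8 Frad -3.1 Ftan -4.3 Fz -5.1 t 28.5
ang 10.6 r 73.5 z 252.9 Frad -1.4 Ftan -3.5 Fz -5.9 t 28.6
ang 11.9 r 73.5 z 253.0 Frad -2.0 Ftan -4.2 Fz -5.6 t 28.7
ang 13.1 r 73.5 z 253.0 Frad -1.1 Ftan -3.7 Fz -5.5 t 28.8
```

```bash
(
python3 -m inch '{"translation":[[0.6,-1.4,0.2]],"delta_rot":[[0,0,0]],"jaw":[22]}' && python3 chk.py &&
python3 -m inch '{"translation":[[0.6,-1.4,0.1]],"delta_rot":[[0,0,0]],"jaw":[22]}' && python3 chk.py &&
python3 -m inch '{"translation":[[0.55,-1.4,0]],"delta_rot":[[0,0,0]],"jaw":[22]}' && python3 chk.py &&
python3 -m inch '{"translation":[[0.5,-1.3,0]],"delta_rot":[[0,0,0]],"jaw":[22]}' && python3 chk.py &&
python3 -m inch '{"translation":[[0.45,-1.2,0]],"delta_rot":[[0,0,0]],"jaw":[22]}' && python3 chk.py &&
python3 -m inch '{"translation":[[0.4,-1.2,0]],"delta_rot":[[0,0,0]],"jaw":[22]}' && python3 chk.py &&
python3 -m inch '{"translation":[[0.4,-1.2,0]],"delta_rot":[[0,0,0]],"jaw":[22]}' && python3 chk.py &&
python3 -m inch '{"translation":[[0.35,-1.2,0]],"delta_rot":[[0,0,0]],"jaw":[22]}' && python3 chk.py &&
python3 -m inch '{"translation":[[0.35,-1.2,0]],"delta_rot":[[0,0,0]],"jaw":[22]}' && python3 chk.py &&
python3 -m inch '{"translation":[[0.3,-1.2,-0.02]],"delta_rot":[[0,0,0]],"jaw":[22]}' && python3 chk.py &&
python3 -m inch '{"translation":[[0.3,-1.2,-0.02]],"delta_rot":[[0,0,0]],"jaw":[22]}' && python3 chk.py &&
python3 -m inch '{"translation":[[0.25,-1.2,-0.02]],"delta_rot":[[0,0,0]],"jaw":[22]}' && python3 chk.py ) >/dev/null
```

```text
ang 14.2 r 73.5 z 252.9 Frad -0.4 Ftan -4.2 Fz -3.2 t 28.8
ang 15.4 r 73.6 z 252.9 Frad -1.0 Ftan -4.0 Fz -2.6 t 28.9
ang 16.6 r 73.6 z 252.9 Frad 0.1 Ftan -2.9 Fz -2.5 t 29.0
ang 17.7 r 73.5 z 252.9 Frad 0.1 Ftan -4.3 Fz -2.4 t 29.1
ang 18.7 r 73.5 z 252.9 Frad -0.2 Ftan -4.7 Fz -1.8 t 29.2
ang 19.7 r 73.6 z 252.9 Frad 0.4 Ftan -4.8 Fz -2.7 t 29.2
ang 20.7 r 73.5 z 252.9 Frad 0.7 Ftan -3.7 Fz -0.4 t 29.3
ang 21.7 r 73.5 z 252.9 Frad 1.6 Ftan -4.5 Fz -0.2 t 29.4
ang 22.6 r 73.5 z 252.9 Frad 0.7 Ftan -4.4 Fz 0.4 t 29.5
ang 23.6 r 73.5 z 252.9 Frad 2.6 Ftan -3.8 Fz 0.4 t 29.6
ang 24.6 r 73.5 z 253.0 Frad 2.6 Ftan -3.7 Fz -0.1 t 29.7
ang 25.5 r 73.5 z 253.0 Frad 1.9 Ftan -4.3 Fz 0.5 t 29.8
```

```bash
(
python3 -m inch '{"translation":[[0.4,-1.2,-0.05]],"delta_rot":[[0,0,0]],"jaw":[22]}' && python3 chk.py &&
python3 -m inch '{"translation":[[0.25,-1.2,-0.03]],"delta_rot":[[0,0,0]],"jaw":[22]}' && python3 chk.py &&
python3 -m inch '{"translation":[[0.25,-1.2,-0.03]],"delta_rot":[[0,0,0]],"jaw":[22]}' && python3 chk.py &&
python3 -m inch '{"translation":[[0.2,-1.2,-0.03]],"delta_rot":[[0,0,0]],"jaw":[22]}' && python3 chk.py &&
python3 -m inch '{"translation":[[0.2,-1.2,-0.03]],"delta_rot":[[0,0,0]],"jaw":[22]}' && python3 chk.py &&
python3 -m inch '{"translation":[[0.15,-1.2,-0.03]],"delta_rot":[[0,0,0]],"jaw":[22]}' && python3 chk.py &&
python3 -m inch '{"translation":[[0.15,-1.2,-0.03]],"delta_rot":[[0,0,0]],"jaw":[22]}' && python3 chk.py &&
python3 -m inch '{"translation":[[0.1,-1.2,-0.03]],"delta_rot":[[0,0,0]],"jaw":[22]}' && python3 chk.py &&
python3 -m inch '{"translation":[[0.1,-1.2,-0.03]],"delta_rot":[[0,0,0]],"jaw":[22]}' && python3 chk.py &&
python3 -m inch '{"translation":[[0.1,-1.2,-0.03]],"delta_rot":[[0,0,0]],"jaw":[22]}' && python3 chk.py &&
python3 -m inch '{"translation":[[0.05,-1.2,-0.03]],"delta_rot":[[0,0,0]],"jaw":[22]}' && python3 chk.py &&
python3 -m inch '{"translation":[[0.05,-1.2,-0.03]],"delta_rot":[[0,0,0]],"jaw":[22]}' && python3 chk.py ) >/dev/null
```

```text
ang 26.5 r 73.6 z 253.0 Frad 2.0 Ftan -4.4 Fz 0.3 t 29.8
ang 27.5 r 73.5 z 253.0 Frad 2.6 Ftan -3.9 Fz 0.7 t 29.9
ang 28.5 r 73.5 z 253.0 Frad 2.6 Ftan -4.8 Fz 2.3 t 30.0
ang 29.4 r 73.5 z 253.0 Frad 2.1 Ftan -3.9 Fz 1.1 t 30.1
ang 30.4 r 73.6 z 253.1 Frad 3.1 Ftan -3.9 Fz 0.7 t 30.2
ang 31.3 r 73.5 z 253.1 Frad 3.0 Ftan -3.7 Fz 0.1 t 30.2
ang 32.3 r 73.6 z 253.1 Frad 3.0 Ftan -4.4 Fz 0.9 t 30.3
ang 33.2 r 73.6 z 253.2 Frad 3.3 Ftan -6.4 Fz 0.8 t 30.4
ang 33.7 r 73.5 z 253.3 Frad 3.6 Ftan -9.5 Fz -0.0 t 30.5
```

```bash
(python3 -m inch '{"translation":[[0,0,0]],"delta_rot":[[0,0,0]],"jaw":[22]}'; python3 chk.py;python3 -m inch '{"translation":[[0,0,0]],"delta_rot":[[0,0,0]],"jaw":[22]}'; python3 chk.py ) >/dev/null
```

```text
ang 33.6 r 73.5 z 253.3 Frad 3.0 Ftan -8.5 Fz -0.2 t 30.6
ang 33.6 r 73.5 z 253.3 Frad 3.4 Ftan -8.2 Fz -0.6 t 30.7
```

```bash
(python3 -m inch '{"translation":[[0,-0.5,0]],"delta_rot":[[0,0,0]],"jaw":[22]}'; python3 chk.py;python3 -m inch '{"translation":[[0,0,0]],"delta_rot":[[0,0,0]],"jaw":[22]}'; python3 chk.py ) >/dev/null
```

```text
ang 33.8 r 73.4 z 253.3 Frad 4.3 Ftan -10.6 Fz 0.1 t 30.8
ang 33.8 r 73.4 z 253.4 Frad 3.2 Ftan -9.7 Fz 0.8 t 30.8
```

```bash
(python3 -m inch '{"translation":[[0.1,-0.5,0]],"delta_rot":[[0,0,0]],"jaw":[22]}'; python3 chk.py;python3 -m inch '{"translation":[[0,0,0]],"delta_rot":[[0,0,0]],"jaw":[22]}'; python3 chk.py;python3 -m inch '{"translation":[[0,0,0],[0,0,0]],"delta_rot":[[0,0,0],[0,0,0]],"jaw":[22,22]}'; python3 chk.py ) >/dev/null
```

```text
ang 34.0 r 73.4 z 253.4 Frad 4.1 Ftan -11.3 Fz -0.2 t 30.9
ang 34.0 r 73.4 z 253.4 Frad 3.8 Ftan -10.0 Fz -1.1 t 31.0
ang 34.0 r 73.4 z 253.4 Frad 2.6 Ftan -10.6 Fz -1.4 t 31.2
```

```bash
(python3 -m inch '{"translation":[[0.1,-0.8,0]],"delta_rot":[[0,0,0]],"jaw":[22]}'; python3 chk.py;python3 -m inch '{"translation":[[0,0,0]],"delta_rot":[[0,0,0]],"jaw":[22]}'; python3 chk.py;python3 -m inch '{"translation":[[0,0,0],[0,0,0]],"delta_rot":[[0,0,0],[0,0,0]],"jaw":[22,22]}'; python3 chk.py ) >/dev/null
```

```text
ang 34.4 r 73.4 z 253.4 Frad 2.9 Ftan -14.2 Fz -0.3 t 31.2
ang 34.4 r 73.4 z 253.4 Frad 2.9 Ftan -11.8 Fz -1.1 t 31.3
ang 34.4 r 73.4 z 253.5 Frad 3.3 Ftan -12.3 Fz -0.2 t 31.5
```

```bash
(python3 -m inch '{"translation":[[0,0,0],[0,0,0],[0,0,0],[0,0,0]],"delta_rot":[[0,0,0],[0,0,0],[0,0,0],[0,0,0]],"jaw":[22,22,22,22]}'; python3 chk.py ) >/dev/null; python3 -m inch '{"translation":[[0,0,0],[0,0,0],[0,0,0],[0,0,0],[0,0,0],[0,0,0],[0,0,-10],[0,0,-35],[0,0,-70],[0,0,-105],[0,0,-120],[0,0,-120]],"delta_rot":[[0,0,0],[0,0,0],[0,0,0],[0,0,0],[0,0,0],[0,0,0],[0,0,0],[0,0,0],[0,0,0],[0,0,0],[0,0,0],[0,0,0]],"jaw":[55,55,55,55,55,55,55,55,55,55,55,55]}'
python3 -m inch '{"translation":[[20,0,0],[50,0,0],[80,0,0],[80,0,0]],"delta_rot":[[0,0,0],[0,0,0],[0,0,0],[0,0,0]],"jaw":[55,55,55,55]}'
python3 - <<'E'
from h import *
d=shot('side');d2=shot('wrist')
cv2.imwrite('pics/fin.png',np.hstack([cv2.resize(d['frame'][140:245,230:335,::-1],(400,400),interpolation=cv2.INTER_CUBIC),cv2.resize(d2['frame'][:,:,::-1],(400,400))]))
E
```

```text
clock: 32.83
position: [0.596, -0.1177, 0.378]
tool_rot: [[0.78, 0.626, 0.006], [0.626, -0.78, -0.001], [0.004, 0.004, -1.0]]
wrist_force: [-0.0, -0.5, -1.1]
grip_width: 0.587
grip_force: 0.0
clock: 33.17
position: [0.6593, -0.0632, 0.3717]
tool_rot: [[0.777, 0.63, -0.002], [0.63, -0.777, 0.002], [0.0, -0.003, -1.0]]
wrist_force: [-0.7, 0.1, -0.9]
grip_width: 0.588
grip_force: 0.0ang 34.4 r 73.4 z 253.4 Frad 3.1 Ftan -11.5 Fz -1.2 t 31.8
```

View pics/fin.png

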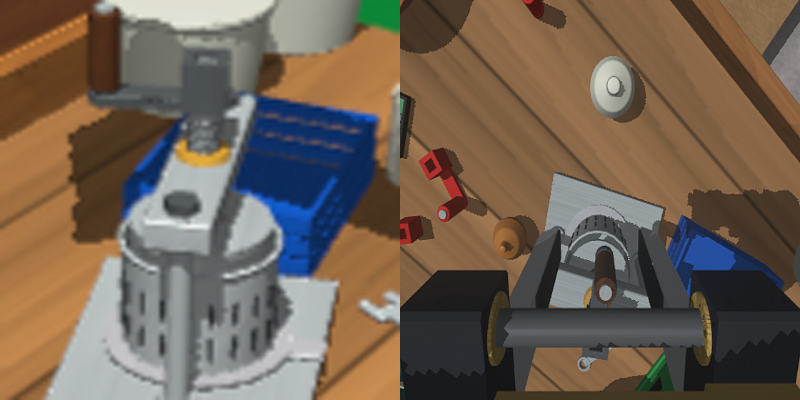

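The crank sits on the spindle at side-crop (205,90), the plate is above the bucket rim, the gripper is clear and the neighbouring things look undisturbed. Handing in.

```bash
python3 -c "
from bench import job
print(job.hand_in())"
```

```text
the job is handed in; nothing more can be done
None
```

I fitted the crank fully down over the spindle's square end and wound it about two turns counter-clockwise, until the plate was out of the bucket and against its top stop. It was nipped up with about 12 N held at the handle (14 N at most), and I left the crank seated, let go and handed the job in; no verdict was returned.

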